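# Tip the tin bin level and sweep the turning stubs into it

### The arm

A 6-joint arm with a two-finger parallel gripper is mounted at the origin on the work surface. World frame = base frame: x ahead of the robot, y to its left, z up, the work surface at z = 0. Lengths are in m, angles in rad, forces in N, time in s.
With the tool pointing down it reaches from about 0.375 to 0.9 m from the base axis. Payload 3.1 kg.
Tool frame: the origin (TCP) lies at the very end of the fingers, on their centre line; the grasp point (between the pads) lies 19 mm behind it; z points along the fingers, y is the line along which they close (so a half turn about z gives the same grasp; the last joint's range is limited). The gripper opens to 87 mm and grips with 3 to 60 N. Pads are 19 mm wide; open, the fingers measure 117 mm over their backs; the gripper's body (75 mm by 190 mm) begins 51 mm behind the grasp point.
Start: joints at [-1.31, 0.527, 1.433, -0, 1.181, -0.178], TCP at [0.266, -0.566, 0.223] pointing down, gripper open.
Joint ranges: [-3.08, 3.08], [-0.75, 2.2], [0.22, 2.44], [-1.43, 4.57], [0, 2.65], [-2.85, 2.85]. Speed limits (rad/s): [2.79, 2.79, 3.14, 3.14, 3.14, 3.14].

### API

Orientations are given as a unit quaternion [w, x, y, z].
In Python, from plant import ctrl, imaging gives the robot as it stands.
- The arm moves only by the shell command python3 -m creep 'ROWS'. ROWS is JSON, a list of rows, each a list of 5 numbers: the gripper's target within -1 to 1 (fully open at 1, half-way at 0, shut at -1), then the shift along the tool's x, y, z in units of 50 cm (1.0 is 50 cm), then the turn about the tool's z in units of 360 degrees (1.0 is 360 degrees). In form: [[gripper, tx, ty, tz, spin], ...]. A call has 1 to 10 rows; each row is the pose to reach, as a shift and turn from the pose commanded when the call began, along the tool's axes at that moment, turning the shorter way round; what a row does not reach only later rows make up. A row lasts 1/10 s, in which the tool goes at most 50 mm and 8.59 degrees, less where a joint would pass 70% of its speed; a pose out of reach is approached as far as the arm can. A call with a number of a shift or a turn outside -1 to 1 is refused whole. A call with a gripper value outside its range is refused whole. The fingers move at their own pace and stop on an object; the grip force is fixed at half the most. Time passes only in rows, so rows that repeat a pose let the fingers close. It gives the time, the measured TCP pose, the force, the opening and the grip force at its end, in the units of the state.
- ctrl.observe(): the state, without advancing time (a new reading comes with each control period).
- imaging.camera(name): name is "side" or "top"; returns a dict with "image" (420x560x3 uint8, red, green, blue), "depth" (420x560 float32, m along the optical axis (not along the pixel's ray), 0 where there is no reading), "intrinsics" (3x3 intrinsics, pixels), "R" (3x3) and "t" (3): a world point X has camera coordinates R X + t. Camera axes: x right, y down, z forward; pixel columns grow to the right and rows downward; lengths in m; the calibration is good to about 2 mm. A picture is of the moment at which its call begins.
- ctrl.hand_in(): hands the job in; it is judged then, once.
The state is a dict: "clock": time; "joint_pos": joint angles; "dq": joint speeds; "tau": joint torques, N m; "ee_pos": TCP position; "orientation": TCP orientation; "ft_force": force on the tool from outside, world axes, zero at the start; "torque": the same for the moment, N m; "opening": opening from 0.0 (shut) to 1.0 (fully open); "finger_force": force on a finger pad.
Only numpy, scipy, OpenCV 4.12 (cv2) and the standard library are available. Lean on these libraries where they do the work, as an engineer would, in place of code of your own. Each camera call takes 0.05 s, during which the arm holds its last target. There are 200 camera calls.

### The job

The tin bin on the counter's front edge has been left tipped up: press its red lip down until the bin hangs level again. Only then sweep the three dark cherry stubs along the counter and over the edge into the bin, pushing them with the fingers and never picking them up. Leave the cork stopper, which stands among them, and everything else on the counter where it is, and leave the bin level.

Things in the scene. Friction and masses are not known exactly. Their poses are not given: they have to be found in the camera images.
- bin (a joint): tilt of the tin bin about its hinge, rad: 0 = level (mouth up, rim 3 mm below the counter's surface, against a fixed stop); grows as the outer side is tipped up, starting at 0.45 to 0.9. The hinge is stiff: the bin stays at any angle, and about 4 to 8 N straight down on the lip moves it slowly down.
- bin_hinge (a point): middle of the bin's hinge line, which runs along world y, 5 mm beyond the straight counter edge (edge at world x = 0.580, parallel to y) and 3 mm below the surface. The bin hangs beyond the edge on the +x side; its open mouth is as wide as the bin and spans y -186 to +186 mm about this point and, when level, x +7 to +99 mm from it.
- bin_lip (a point): middle of the upper face of the bin's red lip, a flat flange 22 mm wide (across) and 380 mm long (along y) on the bin's outer rim, 112 mm from the hinge line. It swings on an arc about the hinge: at tilt a it lies 112*cos(a) mm beyond and 112*sin(a) mm above the hinge.
- bin_in (a point): centre of the bin's inner floor (92 x 372 mm inside, 126 mm deep, tin walls 4 mm); tilts with the bin. Its x axis points across the bin, y along it, z out of the mouth.
- stub1_mid (a point): centre of the first dark cherry stub: a loose disc of 36 mm diameter and 16 mm thickness (plus a 3 mm pip on top), lying flat on the counter, about 14 g; this point is 8 mm above its underside. Its z axis is the disc's axis.
- stub2_mid (a point): centre of the second dark cherry stub: a loose disc of 36 mm diameter and 16 mm thickness (plus a 3 mm pip on top), lying flat on the counter, about 14 g; this point is 8 mm above its underside. Its z axis is the disc's axis.
- stub3_mid (a point): centre of the third dark cherry stub: a loose disc of 36 mm diameter and 16 mm thickness (plus a 3 mm pip on top), lying flat on the counter, about 14 g; this point is 8 mm above its underside. Its z axis is the disc's axis.
- stopper: light cork stopper to be left alone, standing in one row with the stubs (neighbours in the row stand 60 mm or more apart along y, centre to centre): a round cone frustum, 34 mm across below, 42 mm above, 32 mm tall; origin at the centre of its underside.
- pot: bystander: squat open cherry Go-bowl pot, 128 mm across, 82 mm tall; origin at the centre of its underside.
- jar: bystander: green glass jar with a steel cap, 72 mm across, 110 mm tall; origin at the centre of its underside.
- paddle: bystander: flat beech rubbing paddle lying down, 230 mm long along its own x (from -120 to +110 mm), 60 mm wide, 14 mm thick; origin on its underside.
- pumice: bystander: grey pumice block, 60 x 95 x 40 mm (x, y, z); origin at the centre of its underside.
There are look-alikes about, which are no part of the job. Leave any blue or purple look-alike of the part that bears stub1_mid alone.

How it is judged:
On the way, in this order (a step that is already met when the one before it is completed fails the run):
1. the bin is pressed down level (value of joint bin below 0.06 rad), for 0.2 s.
2. all three stubs lie in the bin (z of stub1_mid in the frame of bin_in between -0.01 and 0.09 m and x of stub1_mid in the frame of bin_in between -0.05 and 0.05 m and y of stub1_mid in the frame of bin_in between -0.19 and 0.19 m and z of stub2_mid in the frame of bin_in between -0.01 and 0.09 m and x of stub2_mid in the frame of bin_in between -0.05 and 0.05 m and y of stub2_mid in the frame of bin_in between -0.19 and 0.19 m and z of stub3_mid in the frame of bin_in between -0.01 and 0.09 m and x of stub3_mid in the frame of bin_in between -0.05 and 0.05 m and y of stub3_mid in the frame of bin_in between -0.19 and 0.19 m), for 0.2 s.
At the end, for the whole second after the job is handed in: The bin is within 0.08 rad of level, the centres of all three stubs are inside it and at least 35 mm below its rim, and the stopper, pot, jar, paddle and pumice block stand within 20 mm of where they began and tilted less than 0.2 rad (all of step 2 and value of joint bin below 0.08 rad and distance of each of stopper, pot, jar, paddle, pumice from where it was at the start of the episode below 0.02 m and angle between each of stopper, pot, jar, paddle, pumice's own z axis and vertical below 0.2 rad); the robot touches nothing.
It fails at once if a stub goes over the counter's edge before the bin is level (value of joint bin above 0.1 rad and world x of any of stub1_mid, stub2_mid, stub3_mid above 0.6 m).
It fails at once if a stub is lifted or carried (its centre more than 28 mm above the counter) (height (world z) of any of stub1_mid, stub2_mid, stub3_mid above 0.028 m).
It fails at once if a stub falls beside the bin (height (world z) of any of stub1_mid, stub2_mid, stub3_mid below -0.2 m).
It fails at once if a bystander is moved more than 20 mm, lifted or tipped (distance of any of stopper, pot, jar, paddle, pumice from where it was at the start of the episode above 0.02 m or angle between any of stopper, pot, jar, paddle, pumice's own z axis and vertical above 0.2 rad).
It also fails if it takes over 72 s, if anything falls off the work surface, if the arm or the gripper's body presses on something with over 40 N, if the wrist force passes 120 N, or if a joint passes its speed limit or range.

## Working session

There is one attempt and no reset: what is moved stays moved. The work goes in short steps, Python scripts to look and compute and a shell command to move; the robot and the scene stay as the last step left them, time stands still between calls to the robot, and variables do not carry over. Pictures are saved under pics/ and viewed, at most 10 in all, crops included, and the job is handed in when it is done.

```bash
mkdir -p pics
cat > h.py <<'E'
import numpy as np, cv2
from plant import ctrl, imaging
def snap(n,f):
    c=imaging.camera(n); cv2.imwrite('pics/'+f,c['image'][:,:,::-1]); np.savez('pics/'+n+'.npz',**c); return c
def pts(c):
    d=c['depth'];v,u=np.mgrid[:d.shape[0],:d.shape[1]];K=c['intrinsics']
    P=np.stack([(u-K[0,2])/K[0,0]*d,(v-K[1,2])/K[1,1]*d,d],-1)
    return (P-c['t'])@c['R']
E
python3 - <<'E'
from h import *
for n in('top','side'): snap(n,n+'1.png')
s=ctrl.observe();print({k:np.round(v,3) for k,v in s.items()})
E
```

```text
{'clock': np.float64(0.1), 'joint_pos': array([-1.311,  0.528,  1.434, -0.   ,  1.181, -0.179]), 'dq': array([ 0.   , -0.001, -0.004,  0.001,  0.001,  0.   ]), 'tau': array([-1.0000e-03, -4.4099e+01, -1.7715e+01,  6.3000e-02,  5.3000e-02,
       -0.0000e+00]), 'ee_pos': array([ 0.265, -0.565,  0.222]), 'orientation': array([-0.001,  0.976,  0.218, -0.   ]), 'ft_force': array([ 0.119, -0.3  , -1.027]), 'torque': array([0.067, 0.056, 0.035]), 'finger_force': np.float64(0.0), 'opening': np.float64(1.0)}
```

View pics/top1.png

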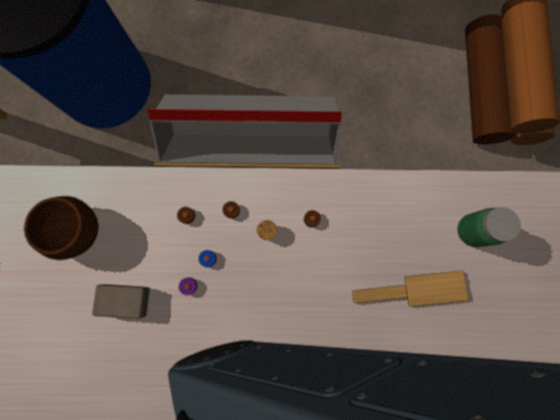

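View pics/side1.png

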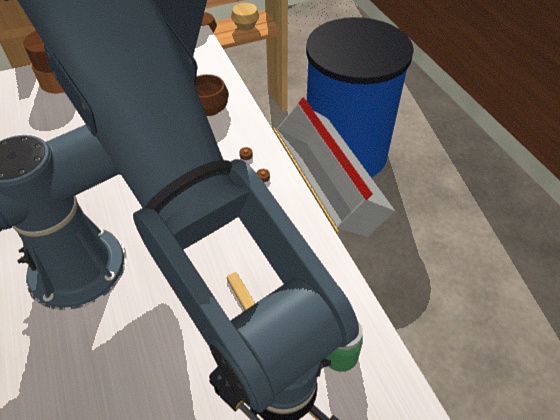

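The top view shows four brown/cork discs in a row near the edge: stubs at (186,215), (231,210) and (313,218), with the cork stopper at (267,230). The blue (207,259) and purple (188,286) discs are look-alikes. The red lip is at row 115, columns 150–340. I'll confirm this in a crop and measure.

Run:
```python
from h import *
c=dict(np.load('pics/top.npz'));P=pts(c);im=c['image']
cv2.imwrite('pics/crop.png',cv2.resize(im[90:310,140:350,::-1],None,fx=2.7,fy=2.7))
h=cv2.cvtColor(im,cv2.COLOR_RGB2HSV)
for n,u,v in [('s1',186,215),('s2',231,210),('s3',313,218),('stopper',267,230),('blue',207,259),('purple',188,286)]:
    w=P[v-14:v+15,u-14:u+15].reshape(-1,3);w=w[w[:,2]>.009];
    print(n,len(w),((w.max(0)+w.min(0))/2).round(3),np.median(w,0).round(3),w.max(0).round(3),w.min(0).round(3))
red=(h[...,1]>200)&((h[...,0]<5)|(h[...,0]>175))&(im[...,0]>120);red[:100]=0;red[130:]=0
w=P[red];print('lip',len(w),np.median(w,0),w.min(0),w.max(0))
for n,(a,b,e,f) in dict(pot=(190,265,20,100),pumice=(280,322,90,152),paddle=(268,308,350,470),jar=(205,248,455,522)).items():
    w=P[a:b,e:f].reshape(-1,3);w=w[w[:,2]>.008];print(n,w.min(0).round(3),w.max(0).round(3))
```

```text
s1 244 [0.423 0.091 0.399] [0.471 0.179 0.016] [0.488 0.197 0.788] [ 0.359 -0.015  0.009]
s2 243 [0.43  0.045 0.399] [0.484 0.087 0.016] [0.502 0.105 0.788] [ 0.359 -0.015  0.01 ]
s3 240 [ 0.422 -0.056  0.399] [ 0.467 -0.08   0.017] [ 0.485 -0.015  0.788] [ 0.359 -0.097  0.01 ]
stopper 328 [0.41  0.008 0.409] [0.44  0.013 0.032] [0.461 0.031 0.788] [ 0.359 -0.015  0.029]
blue 254 [0.379 0.067 0.399] [0.384 0.132 0.016] [0.4   0.15  0.788] [ 0.359 -0.015  0.01 ]
purple 267 [0.335 0.086 0.399] [0.328 0.169 0.016] [0.359 0.187 0.788] [ 0.311 -0.015  0.009]
  return _methods._mean(a, axis=axis, dtype=dtype,
  ret = um.true_divide(
Traceback (most recent call last):
ValueError: zero-size array to reduction operation minimum which has no identity
```

View pics/crop.png

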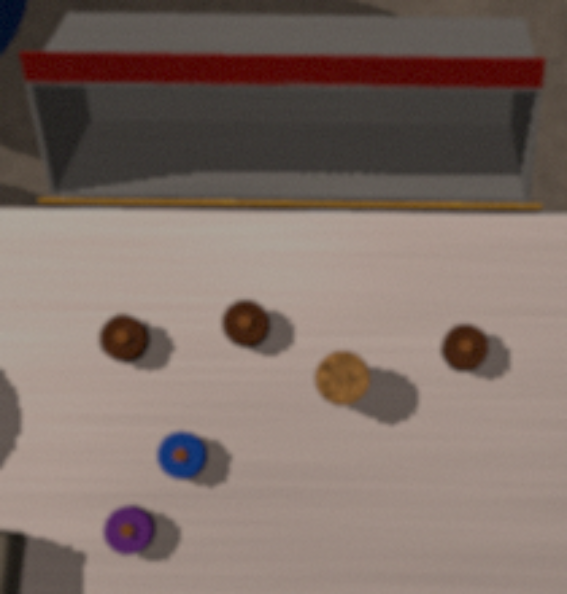

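The crop confirms it: the three brown discs at crop (125,338), (246,323) and (465,347) are the cherry stubs. The cork stopper is at (343,378), and the blue and purple discs below are decoys. Next I'll measure the lip and the bystanders.

Run:
```python
from h import *
c=dict(np.load('pics/top.npz'));P=pts(c);im=c['image'].astype(int)
red=(im[...,0]>90)&(im[...,1]<50)&(im[...,2]<50);red[:100]=0;red[130:]=0;red[:,:140]=0;red[:,350:]=0
w=P[red];print('lip',len(w),np.median(w,0),w.min(0),w.max(0))
m=np.median(w,0);print('tilt',np.arctan2(m[2]+.003,m[0]-.585))
for n,(a,b,e,f) in dict(pot=(190,265,20,100),pumice=(280,322,90,152),paddle=(268,308,350,470),jar=(205,248,455,522)).items():
    w=P[a:b,e:f].reshape(-1,3);w=w[w[:,2]>.008];print(n,w.min(0).round(3),w.max(0).round(3))
s=ctrl.observe();from scipy.spatial.transform import Rotation as R
print(R.from_quat(s['orientation'],scalar_first=True).as_matrix().round(3))
```

```text
lip 73 [0.66861667 0.05371617 0.0866373 ] [ 0.66681897 -0.12978935  0.08322451] [0.67055705 0.22784726 0.08957098]
tilt 0.8201344787146193
pot [ 0.359 -0.015  0.008] [0.501 0.468 0.788]
pumice [ 0.268 -0.015  0.008] [0.359 0.343 0.788]
paddle [ 0.293 -0.392  0.008] [ 0.363 -0.015  0.788]
jar [ 0.359 -0.45   0.008] [ 0.483 -0.015  0.788]
[[ 0.905  0.425 -0.001]
 [ 0.425 -0.905  0.002]
 [ 0.    -0.002 -1.   ]]
```

```bash
python3 -m creep '[[-1,0.62,-0.386,0,0.07],[-1,0.62,-0.386,0,0.07],[-1,0.62,-0.386,0,0.07],[-1,0.62,-0.386,0,0.07],[-1,0.62,-0.386,0,0.07],[-1,0.62,-0.386,0,0.07],[-1,0.62,-0.386,0,0.07],[-1,0.62,-0.386,0,0.07],[-1,0.62,-0.386,0,0.07],[-1,0.62,-0.386,0,0.07]]'
```

```text
clock: 1.1
ee_pos: [0.4639, -0.2602, 0.2224]
orientation: [0.0, 1.0, -0.0, -0.0]
ft_force: [-0.3, -0.7, 0.4]
opening: 0.175
finger_force: 0.0
```

```bash
python3 -m creep '[[-1,0.408,-0.62,0,0],[-1,0.408,-0.62,0,0],[-1,0.408,-0.62,0,0],[-1,0.408,-0.62,0,0],[-1,0.408,-0.62,0,0],[-1,0.408,-0.62,0,0],[-1,0.408,-0.62,0,0],[-1,0.408,-0.62,0.1,0],[-1,0.408,-0.62,0.15,0],[-1,0.408,-0.62,0.2,0]]'
```

```text
clock: 2.1
ee_pos: [0.6684, 0.0487, 0.12]
orientation: [0.0, 1.0, -0.001, -0.001]
ft_force: [0.1, 0.6, -0.8]
opening: 0.0
finger_force: 0.0
```

```bash
python3 -m creep '[[-1,0,0,0.03,0],[-1,0,0,0.06,0],[-1,0,0,0.07,0],[-1,0.004,0,0.08,0],[-1,0.008,0,0.09,0],[-1,0.011,0,0.1,0],[-1,0.015,0,0.11,0],[-1,0.018,0,0.12,0],[-1,0.022,0,0.13,0],[-1,0.026,0,0.14,0]]'; python3 -m creep '[[-1,0.003,0,0.01,0],[-1,0.006,0,0.02,0],[-1,0.008,0,0.03,0],[-1,0.011,0,0.04,0],[-1,0.014,0,0.05,0],[-1,0.016,0,0.06,0],[-1,0.018,0,0.07,0],[-1,0.02,0,0.08,0],[-1,0.022,0,0.09,0],[-1,0.024,0,0.1,0]]'
```

```text
clock: 3.1
ee_pos: [0.6896, 0.0492, 0.0575]
orientation: [0.001, 1.0, -0.001, 0.009]
ft_force: [6.0, -2.0, 7.9]
opening: 0.005
finger_force: 3.6
clock: 4.1
ee_pos: [0.6988, 0.0501, 0.0058]
orientation: [0.0, 1.0, -0.001, 0.006]
ft_force: [3.1, -0.1, 4.7]
opening: 0.002
finger_force: 2.5
```

```bash
python3 -m creep '[[-1,0,0,0.01,0],[-1,0,0,0.02,0],[-1,0,0,0.03,0],[-1,0,0,0.03,0],[-1,0,0,0.035,0],[-1,0,0,0.035,0],[-1,0,0,0.04,0],[-1,0,0,0.04,0]]'
```

```text
clock: 4.9
ee_pos: [0.6986, 0.0501, -0.003]
orientation: [0.001, 1.0, -0.0, 0.006]
ft_force: [-13.8, -1.4, 57.7]
opening: 0.008
finger_force: 28.9
```

```bash
python3 -m creep '[[-1,0,0,-0.06,0],[-1,0,0,-0.15,0],[-0.45,0,0,-0.24,0],[-0.45,-0.2,-0.1,-0.24,0],[-0.45,-0.536,-0.26,-0.24,0],[-0.45,-0.536,-0.26,-0.24,0],[-0.45,-0.536,-0.26,-0.24,0],[-0.45,-0.536,-0.26,-0.24,0],[-0.45,-0.536,-0.26,-0.24,0],[-0.45,-0.536,-0.26,-0.24,0]]'
python3 - <<'E'
from h import *
snap('side','side2.png')
E
```

```text
clock: 5.9
ee_pos: [0.4162, 0.182, 0.1023]
orientation: [0.001, 1.0, 0.002, -0.006]
ft_force: [0.2, 0.7, -0.1]
opening: 0.276
finger_force: 0.0
```

View pics/side2.png

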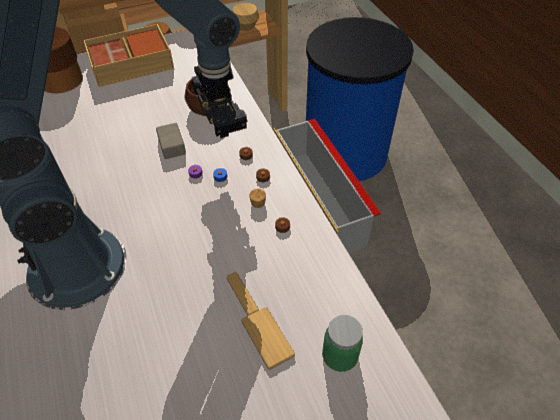

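The side view shows the bin hanging level, with its red lip from (315,125) to (378,212) in line with the counter. The stubs haven't moved. I'll check the tilt with a number, then lower the fingers behind stub 1.

```bash
python3 - <<'E'
from h import *
c=dict(np.load('pics/side.npz'));P=pts(c);im=c['image'].astype(int)
m=(im[...,0]>90)&(im[...,1]<50)&(im[...,2]<50);m[:115]=0;m[220:]=0;m[:,:300]=0
w=P[m];print(len(w),np.median(w,0),w.min(0),w.max(0))
E
python3 -m creep '[[-0.45,0,0,0.06,0],[-0.45,0,0,0.12,0],[-0.45,0,0,0.16,0],[-0.45,0,0,0.188,0],[-0.45,0,0,0.188,0],[-0.45,0,0,0.188,0]]'
```

```text
727 [ 0.69564132  0.02836901 -0.00147273] [ 0.18706602 -0.75014629 -0.75350871] [1.11635828 0.45315414 0.95093085]
clock: 6.55
ee_pos: [0.427, 0.1805, 0.0085]
orientation: [-0.0, 1.0, -0.001, 0.001]
ft_force: [-0.2, 0.3, 0.3]
opening: 0.27
finger_force: 0.0
```

```bash
python3 -m creep '[[-0.45,0.03,0,0,0],[-0.45,0.06,0,0,0],[-0.45,0.09,0,0,0],[-0.45,0.12,0,0,0],[-0.45,0.15,0,0,0],[-0.45,0.18,0,0,0],[-0.45,0.21,0,0,0],[-0.45,0.24,0,0,0],[-0.45,0.27,0,0,0],[-0.45,0.3,0,0,0]]'; python3 -m creep '[[-0.45,0.02,0,0,0],[-0.45,0.04,0,0,0],[-0.45,0.06,0,0,0],[-0.45,0.06,0,0,0],[-0.45,0.06,0,-0.1,0],[-0.45,0.06,0,-0.18,0]]'
python3 - <<'E'
from h import *
snap('side','side3.png')
E
```

```text
clock: 7.55
ee_pos: [0.5774, 0.1805, 0.0101]
orientation: [-0.0, 1.0, -0.001, 0.001]
ft_force: [0.6, 1.1, -0.4]
opening: 0.279
finger_force: 0.0
clock: 8.15
ee_pos: [0.6039, 0.1804, 0.0976]
orientation: [0.0, 1.0, -0.001, -0.003]
ft_force: [0.7, 0.6, 0.3]
opening: 0.273
finger_force: 0.0
```

View pics/side3.png

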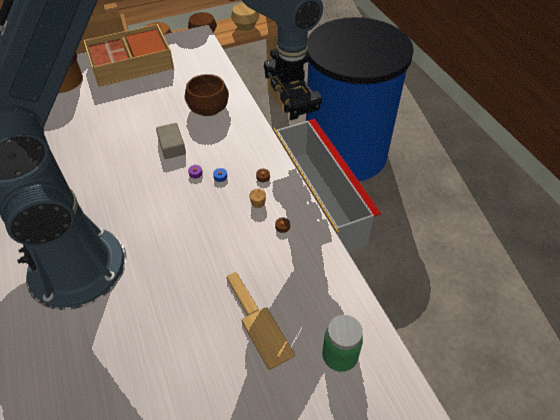

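Stub 1 has left the counter and must be in the bin, hidden behind the near wall. The other pieces haven't moved. Stub 2 is next.

```bash
python3 -m creep '[[-0.45,-0.33,0.184,0,0],[-0.45,-0.33,0.184,0,0],[-0.45,-0.33,0.184,0,0],[-0.45,-0.33,0.184,0,0],[-0.45,-0.33,0.184,0,0],[-0.45,-0.33,0.184,0.06,0],[-0.45,-0.33,0.184,0.12,0],[-0.45,-0.33,0.184,0.18,0],[-0.45,-0.33,0.184,0.18,0],[-0.45,-0.33,0.184,0.18,0]]'; python3 -m creep '[[-0.45,0.03,0,0,0],[-0.45,0.06,0,0,0],[-0.45,0.09,0,0,0],[-0.45,0.12,0,0,0],[-0.45,0.15,0,0,0],[-0.45,0.18,0,0,0],[-0.45,0.21,0,0,0],[-0.45,0.24,0,0,0],[-0.45,0.27,0,0,0],[-0.45,0.29,0,0,0]]'; python3 -m creep '[[-0.45,0.02,0,0,0],[-0.45,0.04,0,0,0],[-0.45,0.04,0,0,0],[-0.45,0.04,0,0,0],[-0.45,0.04,0,-0.1,0],[-0.45,0.04,0,-0.18,0]]'
python3 - <<'E'
from h import *
snap('side','side4.png')
E
```

```text
clock: 9.2
ee_pos: [0.4406, 0.0889, 0.0084]
orientation: [-0.0, 1.0, -0.0, -0.001]
ft_force: [-0.2, 0.2, -0.2]
opening: 0.273
finger_force: 0.0
clock: 10.2
ee_pos: [0.588, 0.0887, 0.011]
orientation: [0.0, 1.0, -0.0, 0.002]
ft_force: [-1.0, 0.3, 0.5]
opening: 0.272
finger_force: 0.0
clock: 10.8
ee_pos: [0.6034, 0.0886, 0.0974]
orientation: [-0.0, 1.0, -0.001, -0.003]
ft_force: [0.3, -0.1, 0.5]
opening: 0.275
finger_force: 0.0
```

View pics/side4.png

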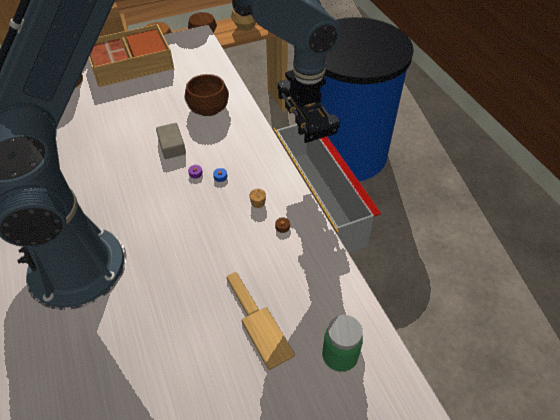

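Stub 2 is gone from the counter too. The stopper at (258,197) and stub 3 at (283,225) haven't moved. Stub 3 is next.

```bash
python3 -m creep '[[-0.45,-0.36,0.337,0,0],[-0.45,-0.36,0.337,0,0],[-0.45,-0.36,0.337,0,0],[-0.45,-0.36,0.337,0,0],[-0.45,-0.36,0.337,0,0],[-0.45,-0.36,0.337,0,0],[-0.45,-0.36,0.337,0.06,0],[-0.45,-0.36,0.337,0.12,0],[-0.45,-0.36,0.337,0.18,0],[-0.45,-0.36,0.337,0.18,0]]'; python3 -m creep '[[-0.45,0.03,0,0,0],[-0.45,0.06,0,0,0],[-0.45,0.09,0,0,0],[-0.45,0.12,0,0,0],[-0.45,0.15,0,0,0],[-0.45,0.18,0,0,0],[-0.45,0.21,0,0,0],[-0.45,0.24,0,0,0],[-0.45,0.27,0,0,0],[-0.45,0.3,0,0,0]]'; python3 -m creep '[[-0.45,0.02,0,0,0],[-0.45,0.04,0,0,0],[-0.45,0.06,0,0,0],[-0.45,0.06,0,0,0],[-0.45,0.06,0,-0.1,0],[-0.45,0.06,0,-0.2,0],[-0.45,-0.05,0.1,-0.3,0],[-0.45,-0.14,0.2,-0.36,0],[-0.45,-0.2,0.3,-0.36,0],[-0.45,-0.2,0.3,-0.36,0]]'
python3 - <<'E'
from h import *
a=snap('side','side5.png');b=snap('top','top5.png')
cv2.imwrite('pics/both.png',np.hstack([cv2.resize(b['image'][80:330,:,::-1],(400,300)),cv2.resize(a['image'][80:280,160:427,::-1],(400,300))]))
E
```

```text
clock: 11.85
ee_pos: [0.4236, -0.0786, 0.0059]
orientation: [-0.002, 1.0, -0.0, -0.003]
ft_force: [-0.1, 0.0, 0.6]
opening: 0.276
finger_force: 0.0
clock: 12.85
ee_pos: [0.5764, -0.0792, 0.0104]
orientation: [0.0, 1.0, -0.0, 0.001]
ft_force: [0.9, -0.1, 0.1]
opening: 0.276
finger_force: 0.0
clock: 13.85
ee_pos: [0.4834, -0.2173, 0.1853]
orientation: [0.0, 1.0, 0.0, -0.0]
ft_force: [0.6, -1.9, 0.2]
opening: 0.276
finger_force: 0.0
```

View pics/both.png

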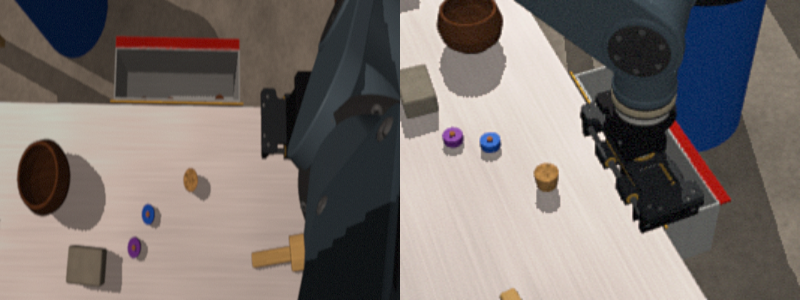

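The left panel shows the bin level and the counter clear of stubs. A brown patch sits at the bin's near wall, around (220,97), so I'll check its height and look closer.

Run:
```python
from h import *
c=dict(np.load('pics/top.npz'));P=pts(c);im=c['image'].astype(int)
i=im[100:172,150:350];b=(i[...,0]-i[...,2]>25)&(i[...,0]<140)
for v,u in np.argwhere(b)[::6]: print(v+100,u+150,im[v+100,u+150],P[v+100,u+150].round(3))
cv2.imwrite('pics/bin5.png',cv2.resize(c['image'][100:175,150:350,::-1],(800,300),interpolation=cv2.INTER_CUBIC))
```

```text
100 297 [105  91  78] [ 1.085 -0.082 -0.743]
100 314 [108  92  81] [ 1.091 -0.156 -0.755]
100 320 [107  94  81] [ 1.088 -0.181 -0.747]
100 343 [103  89  77] [ 1.091 -0.28  -0.75 ]
101 303 [104  90  78] [ 1.083 -0.108 -0.749]
101 319 [106  93  80] [ 1.085 -0.177 -0.751]
101 339 [107  93  81] [ 1.086 -0.263 -0.749]
102 313 [109  94  82] [ 1.081 -0.151 -0.753]
102 330 [105  89  79] [ 1.078 -0.224 -0.744]
102 348 [98 85 72] [ 1.079 -0.301 -0.744]
103 321 [107  92  80] [ 1.075 -0.185 -0.748]
103 340 [102  90  76] [ 1.08  -0.268 -0.756]
104 321 [105  91  79] [ 1.071 -0.185 -0.749]
104 344 [105  93  79] [ 1.073 -0.285 -0.75 ]
105 319 [107  93  81] [ 1.067 -0.177 -0.751]
105 338 [106  92  79] [ 1.068 -0.259 -0.75 ]
106 324 [102  88  76] [ 1.063 -0.198 -0.751]
106 338 [107  94  81] [ 1.064 -0.259 -0.752]
106 347 [106  90  79] [ 1.064 -0.297 -0.75 ]
107 333 [102  89  76] [ 1.059 -0.237 -0.752]
107 346 [104  92  78] [ 1.057 -0.292 -0.746]
108 325 [105  92  79] [ 1.053 -0.202 -0.749]
108 335 [102  89  76] [ 1.053 -0.245 -0.748]
109 162 [76 56 46] [ 1.039  0.494 -0.748]
109 168 [82 52 46] [ 1.038
[... 20273 characters left out ...]
003]
166 317 [130  93  38] [ 0.583 -0.093 -0.001]
166 323 [132  95  37] [ 0.583 -0.106 -0.002]
166 329 [135  97  36] [ 0.583 -0.119 -0.001]
166 335 [136  98  41] [ 0.583 -0.132 -0.001]
166 341 [109  90  68] [ 0.797 -0.268 -0.749]
167 277 [101  86  74] [ 0.581 -0.007 -0.007]
167 285 [100  83  70] [ 0.582 -0.024 -0.008]
167 291 [95 77 62] [ 0.582 -0.037 -0.006]
167 297 [90 72 54] [ 0.581 -0.05  -0.004]
167 303 [89 72 52] [ 0.588 -0.065 -0.026]
167 309 [97 75 49] [ 0.586 -0.077 -0.021]
167 315 [93 72 45] [ 0.581 -0.089 -0.003]
167 321 [92 68 40] [ 0.582 -0.102 -0.004]
167 327 [96 70 40] [ 0.581 -0.114 -0.001]
167 333 [97 72 38] [ 0.582 -0.128 -0.005]
167 339 [108  82  49] [ 0.582 -0.141 -0.004]
```

View pics/bin5.png

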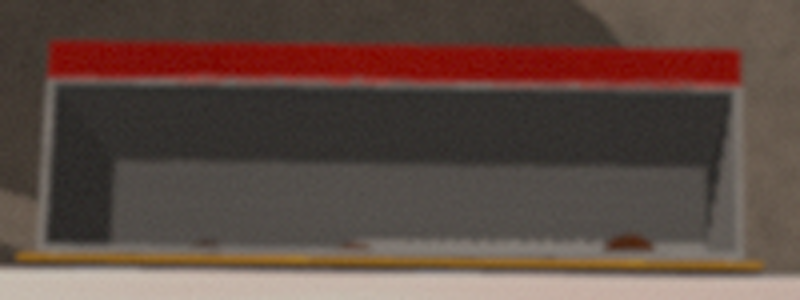

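All three stubs show in the bin at crop (205,243), (355,244) and (628,242). The visible tops are at about z = -0.115, so they're on the floor, and the lip reads level. The arm is clear of everything, so I'm handing in.

```bash
python3 -c "
from plant import ctrl
print(ctrl.hand_in())"
```

```text
the job is handed in; nothing more can be done
None
```

I pressed the bin level, swept all three cherry stubs into it, left the stopper and everything else untouched, and handed the job in at about 14 s; the hand-in returned no verdict.

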